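# Two-button start of a brass marking fixture

## Robot

A 6-joint arm with a two-finger parallel gripper is mounted at the origin on the work surface. World frame = base frame: x ahead of the robot, y to its left, z up, the work surface at z = 0. Lengths are in mm, angles in rad, forces in N, time in s.
With the tool pointing down it reaches from about 350 to 875 mm from the base axis. Payload 4.2 kg.
Tool frame: the origin (TCP) lies at the very end of the fingers, on their centre line; the grasp point (between the pads) lies 19 mm behind it (arm.grip_point_offset is the distance from the TCP to the grasp point, in mm); z points along the fingers, y is the direction in which the jaws open and shut (so a half turn about z gives the same grasp; the last joint's range is limited). The gripper opens to 85 mm and grips with 20 to 120 N. Pads are 22 mm wide; open, the fingers measure 114 mm over their backs; the gripper's body (76 mm by 85 mm) begins 54 mm behind the grasp point. The pads swing forward as they close: fully open they stand 13 mm farther back than shut.
Start: joints at [1.542, 0.385, 0.008, 0, -1.194, -0.259], TCP at [177.37, 599.282, 231.312] pointing down, gripper open.
Joint ranges: [-3.14, 3.14], [-1.21, 2.06], [-1.07, 1.41], [-3.16, 2.05], [-2.99, -0.16], [-3.1, 3.1]. Speed limits (rad/s): [2.79, 2.79, 3.14, 3.14, 3.14, 3.14].

## Interface

Orientations are given as a unit quaternion [x, y, z, w].
In Python, from bench import arm gives the robot as it stands.
- The arm moves only by the tool drive_tool, never from a script. Its argument "steps" is a list of rows, each a list of 5 numbers: the shift along the tool's x, y, z in m, then the turn about the tool's z in degrees, then the finger opening in m, from 0 to 0.0854. A call has 1 to 20 rows; each row shifts and turns the commanded pose from where the row before left it, along the tool's axes as they then stand; what a row does not reach is not made up. A row lasts 1/10 s, in which the tool goes at most 50 mm and 8.59 degrees, less where a joint would pass 70% of its speed; a pose out of reach is approached as far as the arm can. A call is refused whole if a number of a shift passes 0.05 or a number of a turn 8.59, either way. A call with a gripper value outside its range is refused whole. The fingers move at their own pace and stop on an object; the grip force is fixed at half the most. Time passes only in rows, so rows that do not move let the fingers close. It gives the time, the measured TCP pose, the force and the opening at its end, in the units of the state.
- arm.read_state(): the state, without advancing time (a new reading comes with each control period).
- arm.get_image(name): name is "scene" or "top" or "wrist"; returns (picture, depth): 480x640x3 uint8, blue, green, red; 480x640 float32, mm along the optical axis (not along the pixel's ray), 0 where there is no reading.
- arm.camera_params(name): a dict with "K" (3x3 intrinsics, pixels), "world_to_cam" (4x4, takes a point from world to camera coordinates); the wrist camera has in their place "mount" (4x4, takes a point from camera to tool coordinates, whose origin is the TCP and whose axes are the flange's). Camera axes: x right, y up, looking along -z (the intrinsics and any distortion apply to the point x, -y, -z); pixel columns grow to the right and rows downward; lengths in mm; the calibration is good to about 2 mm. A picture is of the moment at which its call begins: read the wrist's pose just before it. camera_params takes no time and is no camera call.
- arm.job_done(): hands the job in, once; it reports no verdict.
The state is a dict: "clock": time; "joints": joint angles; "joint_vel": joint speeds; "joint_efforts": joint torques, N m; "position": TCP position; "ee_rot": TCP orientation; "contact_force": force on the tool from outside, world axes, zero at the start; "wrist_torque": the same for the moment, N m; "gripper_width": finger opening in mm.
Only numpy, scipy, OpenCV 4.12 (cv2) and the standard library are available. Lean on these libraries where they do the work, as an engineer would, in place of code of your own. Each camera call takes 0.05 s, during which the arm holds its last target.

## Task

Send the brass candle cup under the marking head: press both green buttons down together, one fingertip on each, and keep both held down until the shuttle has carried the cup all the way to its end stop; only then let both buttons come up and move clear. Do not pick up or tip the cup, do not press the red stop button, and leave everything else where it stands.

Things in the scene. Friction and masses are not known exactly. Their poses are not given: they have to be found in the camera images.
- fixture: marking fixture, screwed down: grey base 240 x 300 x 20 mm, origin under its centre, x away from the operator, y left, z up. Blue plinth with two green buttons at x = -70 mm, top 45 mm above the table. Track along y at x = +70 mm; at its right end a green marking head (column at y = -130 mm; arm 190 mm high, x 47 to 93 mm, reaching y = -22 mm over the track)
- button_left_top (a point): centre of the top of the left green button, a flat round cap 26 mm across; 60 mm above the table when up; at x = -70, y = +28 mm of the fixture. It stands in a black collar 38 mm across whose top is 10 mm below the cap's top. The point goes down with the cap
- button_right_top (a point): centre of the top of the right green button, the same, at x = -70, y = -28 mm of the fixture: the two caps are 56 mm apart, centre to centre, with a 30 mm gap between them
- button_left (a joint): how far the left green button is pressed, m: 0 up, 0.008 fully down. Springs back up by itself; starts to move at 1.2 N, fully down at 4.5 N. Pressed more than about 0.005 m, its catch frees the shuttle
- button_right (a joint): the same for the right green button, with a catch of its own: the shuttle runs only while both buttons are down, and is caught at the next 10 mm notch when either comes up
- shuttle (a joint): travel of the shuttle along its track, m: 0 at the loading end (left), 0.100 at the end stop under the marking head (right; towards -y of the fixture). A spring drives it with about 3 N against a damper: with both buttons held down it takes about 2.5 to 3 s for the whole way. It stays at the end when the buttons come up
- shuttle_nest (a point): middle of the aluminium shuttle plate's top (plate 64 x 90 mm, 40 mm above the table), inside the orange ring, 7 mm high, in which the cup stands; at x = +70 mm of the fixture, y = +60 mm at the loading end and -40 mm at the end stop
- cup: brass candle cup to be marked, foot 44 mm across, 46 mm high, standing loose in the shuttle's orange ring; origin under its foot, z up
- stop (a joint): how far the red mushroom stop button is pressed, m: 0 up, 0.005 fully down. Leave it alone
- stop_top (a point): top of the red mushroom stop button, 34 mm across, 59 mm above the table, on a yellow base at x = -80, y = -115 mm of the fixture
- cup_done: finished brass candle cup, same shape as the cup (44 mm wide foot, 46 mm high), standing on the left front corner of the fixture's base; origin under its foot. Bystander, loose
- finial: small copper-coloured finial, 26 mm wide, 34 mm high, standing on the fixture's base between the green buttons and the track; origin under its foot. Bystander, loose
- candlestick: brass candlestick, 90 mm wide foot, 180 mm high, standing on the table; origin under its foot. Bystander, loose
- bell: brass hand bell, 80 mm wide, 95 mm high, standing on the table; origin under its rim. Bystander, loose
- bowl: dark steel bowl, 120 mm wide, 45 mm high, on the table; origin under its foot. Bystander, loose
- carton: small cardboard carton 100 x 80 x 70 mm on the table; origin under its centre. Bystander, loose
- screwdriver: screwdriver with an orange handle lying on the table. Bystander, loose
Things that resemble listed ones, but are neither listed nor needed, are in the scene too. What is shaped like the cup but black or pink is not meant.

How it is judged:
By the outcome, as a careful person would: the job done as asked, in the order asked, and still so for the second after the job is handed in, with the robot touching nothing.
It also fails if it takes over 35 s, if anything falls off the work surface, if the arm or the gripper's body presses on something with over 40 N, if the wrist force passes 120 N, or if a joint passes its speed limit or range.

## Working session

There is one attempt and no reset: what is moved stays moved. The work goes in short steps, Python scripts to look and compute and a tool call to move; the robot and the scene stay as the last step left them, time stands still between calls to the robot, and variables do not carry over. Pictures are saved under pics/ and viewed, and the job is handed in when it is done.

Besides the shell and the picture viewer there is one more tool, called after ">>>" by a JSON object that holds its "api" and its "payload", one argument or row to a line. drive_tool: Moves the arm, as the interface text tells. Its arguments: {"type":"object","properties":{"steps":{"type":"array"}},"required":["steps"]}

```bash
mkdir -p pics; ls
python3 - <<'E'
from bench import arm
import cv2,numpy as np
s=arm.read_state();print(s)
for n in ("scene","top"):
    p,d=arm.get_image(n);cv2.imwrite(f"pics/{n}0.png",p);np.savez(f"{n}0.npz",p=p,d=d)
    c=arm.camera_params(n);print(n,c)
print(arm.camera_params("wrist"),arm.grip_point_offset)
E
```

```text
pics
{'clock': 0.0, 'joints': array([ 1.54160856e+00,  3.85540959e-01,  6.60883016e-03, -5.06248457e-04,
       -1.19402070e+00, -2.58579851e-01]), 'joint_vel': array([-1.83782296e-03,  1.17016979e-03,  2.56647560e-04,  6.68015018e-05,
       -2.54595329e-04,  7.96985659e-05]), 'joint_efforts': array([ 3.27971811e-04, -3.92290628e+01,  1.88403010e+01,  4.18652639e+00,
       -4.65450576e-03, -2.77437657e-06]), 'position': array([177.20830338, 598.72566872, 230.22328926]), 'ee_rot': array([ 9.89652573e-01, -1.43480193e-01, -1.10322450e-04,  1.09809233e-03]), 'contact_force': array([-0.76178528, -0.30982588,  0.06523754]), 'wrist_torque': array([-0.03354632, -0.01508365, -0.00236277]), 'gripper_width': 85.190907218729}
scene {'K': array([[493.11968442,   0.        , 320.16718906],
       [  0.        , 493.11968442, 241.99555348],
       [  0.        ,   0.        ,   1.        ]]), 'world_to_cam': array([[-4.49437519e-01,  8.93281758e-01, -7.32238878e-03,
         2.60004688e+02],
       [-6.61689001e-01, -3.27386872e-01,  6.74526132e-01,
         3.43623533e+02],
       [ 6.00144635e
[... 505 characters left out ...]
     [-1.01940124e-01,  7.10273992e-03,  9.94765179e-01,
        -1.01791583e+03],
       [ 0.00000000e+00,  0.00000000e+00,  0.00000000e+00,
         1.00000000e+00]])}
{'K': array([[361.01790155,   0.        , 320.68968949],
       [  0.        , 361.01790155, 238.82670069],
       [  0.        ,   0.        ,   1.        ]]), 'mount': array([[-1.28452524e-03,  9.53030780e-01,  3.02870737e-01,
         7.83493677e+01],
       [ 9.99999163e-01,  1.27145461e-03,  2.40329550e-04,
        -1.26172512e+00],
       [-1.56044937e-04,  3.02870792e-01, -9.53031615e-01,
        -1.42374985e+02],
       [ 0.00000000e+00,  0.00000000e+00,  0.00000000e+00,
         1.00000000e+00]])} 18.700000000000003
```

View pics/scene0.png

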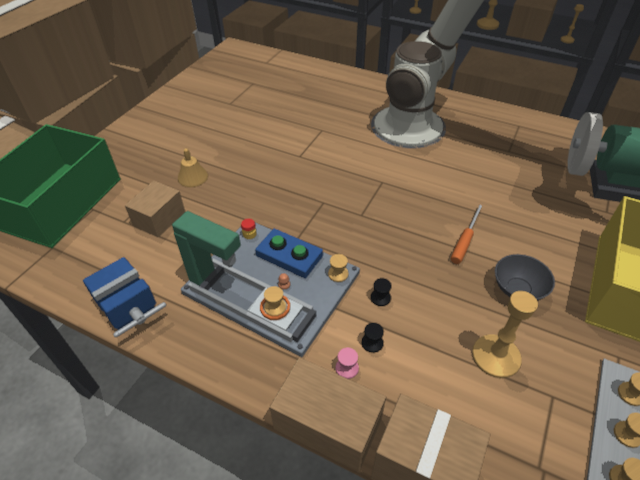

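View pics/top0.png

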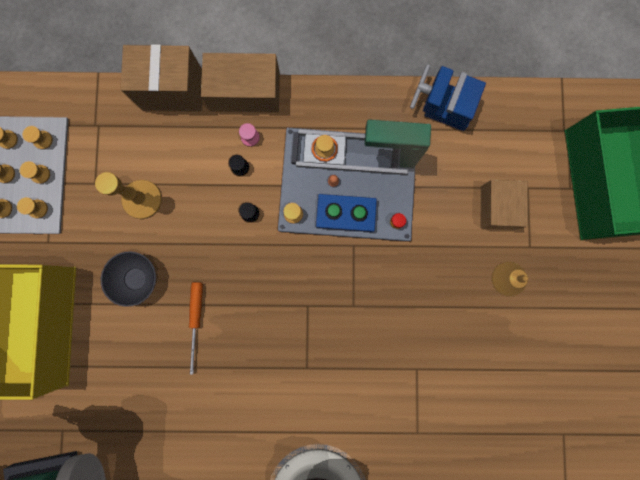

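The top view shows the green buttons at about (334,211) and (360,213), the red stop at (399,221), the finished cup at (292,212) and the finial at (334,181). Next I'll measure these from both views.

```bash
cat > h.py <<'E'
import numpy as np,cv2
def ray(K,M,uv):
    d=np.array([(uv[0]-K[0,2])/K[0,0],-(uv[1]-K[1,2])/K[1,1],-1.])
    R=M[:3,:3];t=M[:3,3]
    return -R.T@t,R.T@d
def onz(K,M,uv,z):
    o,d=ray(K,M,uv);return o+d*(z-o[2])/d[2]
def blobs(p,lo,hi,amin=20):
    h=cv2.cvtColor(p,cv2.COLOR_BGR2HSV);m=cv2.inRange(h,lo,hi)
    n,l,s,c=cv2.connectedComponentsWithStats(m)
    return [(c[i].round(1),s[i].tolist()) for i in range(1,n) if s[i,4]>=amin]
E
python3 - <<'E'
from h import *
from bench import arm
for n in("top","scene"):
    p=np.load(n+"0.npz")["p"];d=np.load(n+"0.npz")["d"];c=arm.camera_params(n);K,M=c["K"],c["world_to_cam"]
    print(n)
    for nm,lo,hi,z in(("green",(50,100,40),(80,255,255),60),("red",(0,200,60),(4,255,255),57),("blue",(105,120,40),(125,255,255),45)):
        for b in blobs(p,lo,hi):
            u,v=b[0]
            if 150<u<450 and 100<v<320: print(nm,b,onz(K,M,b[0],z).round(1),d[int(v),int(u)])
p=np.load("top0.npz")["p"]
cv2.imwrite("pics/topc.png",cv2.resize(p[100:250,260:440],None,fx=4.4,fy=4,interpolation=cv2.INTER_CUBIC))
E
```

```text
top
green (array([373.4, 133.9]), [365, 121, 23, 23, 279]) [ 785.2 -115.3   60. ] 908.23627
green (array([425. , 128.8]), [417, 124, 13, 13, 72]) [ 798.2 -229.1   60. ] 909.78687
green (array([333.5, 210. ]), [328, 204, 12, 13, 127]) [615.1 -29.1  60. ] 1022.2244
green (array([359.2, 212. ]), [353, 206, 13, 13, 132]) [611.4 -84.7  60. ] 1025.5336
red (array([399.4, 220.2]), [393, 214, 13, 13, 98]) [ 594.9 -172.    57. ] 1021.03577
blue (array([346. , 212.7]), [316, 194, 61, 38, 1558]) [611.8 -56.9  45. ] 1038.4448
scene
green (array([277.3, 240.9]), [271, 236, 13, 11, 113]) [617.9 -82.9  60. ] 1063.2686
green (array([299.3, 250.5]), [293, 245, 13, 12, 118]) [621.2 -27.4  60. ] 1043.5533
blue (array([288.9, 254. ]), [256, 229, 66, 49, 1447]) [628.5 -49.4  45. ] 1054.6295
```

View pics/topc.png

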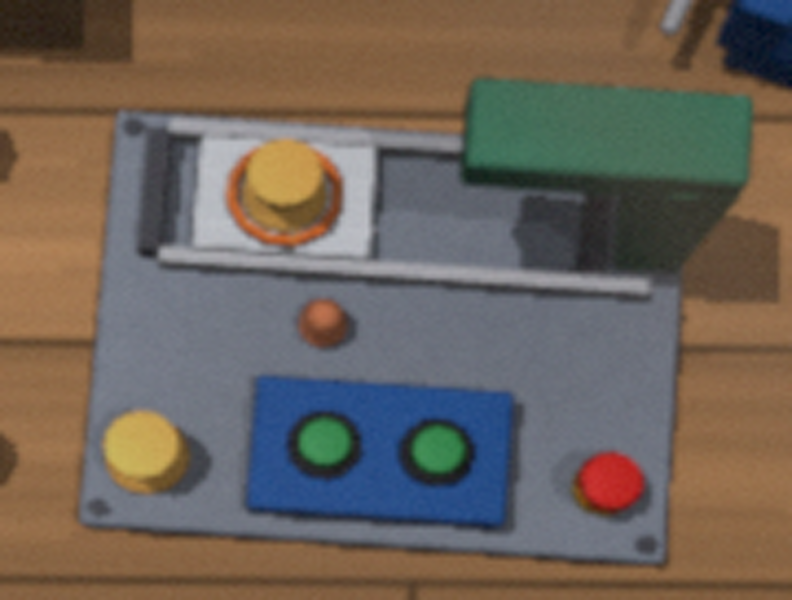

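>>> {"api": "drive_tool", "payload": {
  "steps": [
    [0.0336,0.028,0,0,0.042],
    [0.0336,0.028,0,0,0.042],
    [0.0336,0.028,0,0,0.042],
    [0.0336,0.028,0,0,0.042],
    [0.0336,0.028,0,0,0.042],
    [0.0336,0.028,0,0,0.042],
    [0.0336,0.028,0,0,0.042],
    [0.0336,0.028,0,0,0.042],
    [0.0336,0.028,0,0,0.042],
    [0.0336,0.028,0,0,0.042],
    [0.0336,0.028,0,0,0.042],
    [0.0336,0.028,0,0,0.042],
    [0.0336,0.028,0,0,0.042],
    [0.0336,0.028,0,0,0.042],
    [0.0336,0.028,0,0,0.042],
    [0.0336,0.028,0,0,0.042],
    [0.0336,0.028,0,-6.35,0.042],
    [0.0336,0.028,0,-6.35,0.042]
  ]
}}

```text
clock: 1.9
position: [618.4, -54.6, 230.9]
ee_rot: [1.0, -0.031, -0.001, -0.0]
contact_force: [0.9, 0.3, 0.1]
gripper_width: 41.9
```

>>> {"api": "drive_tool", "payload": {
  "steps": [
    [0,0,0,0,0.042],
    [0,0,0,0,0.042],
    [0,0,0,0,0.042]
  ]
}}

```text
clock: 2.2
position: [617.5, -52.3, 230.9]
ee_rot: [0.999, -0.033, -0.001, -0.0]
contact_force: [-0.6, 0.1, 0.5]
gripper_width: 42.1
```

Run:
```python
from h import *
from bench import arm
from scipy.spatial.transform import Rotation as R
s=arm.read_state();p,d=arm.get_image("wrist");cv2.imwrite("pics/w1.png",p)
c=arm.camera_params("wrist");K=c["K"]
T=np.eye(4);T[:3,:3]=R.from_quat(s["ee_rot"]).as_matrix();T[:3,3]=s["position"]
M=np.linalg.inv(T@c["mount"])
print(s["clock"],s["position"],T[:3,:3].round(4),s["gripper_width"],s["contact_force"])
for nm,lo,hi,z in(("green",(50,100,40),(80,255,255),60),("red",(0,200,60),(4,255,255),57),("blue",(105,120,40),(125,255,255),45)):
    for b in blobs(p,lo,hi,60): print(nm,b,onz(K,M,b[0],z).round(1),d[int(b[0][1]),int(b[0][0])])
```

```text
2.2 [617.4766676  -52.25413532 230.93650238] [[ 9.978e-01 -6.610e-02 -1.100e-03]
 [-6.610e-02 -9.978e-01  1.000e-04]
 [-1.100e-03 -1.000e-04 -1.000e+00]] 42.14321250410206 [-0.6130119   0.12837871  0.53820071]
green (array([504.6,  31.9]), [372, 0, 268, 83, 16593]) [ 753.7 -202.3   60. ] 163.57037
green (array([295., 217.]), [281, 202, 29, 30, 693]) [618.4 -28.2  60. ] 324.02185
green (array([356.6, 216.8]), [342, 202, 30, 30, 700]) [614.9 -83.1  60. ] 322.7544
red (array([449.9, 226. ]), [432, 209, 36, 34, 941]) [ 599.8 -167.7   57. ] 326.26392
blue (array([325.5, 209.4]), [255, 172, 142, 79, 8446]) [620.  -55.8  45. ] 336.23135
```

View pics/w1.png

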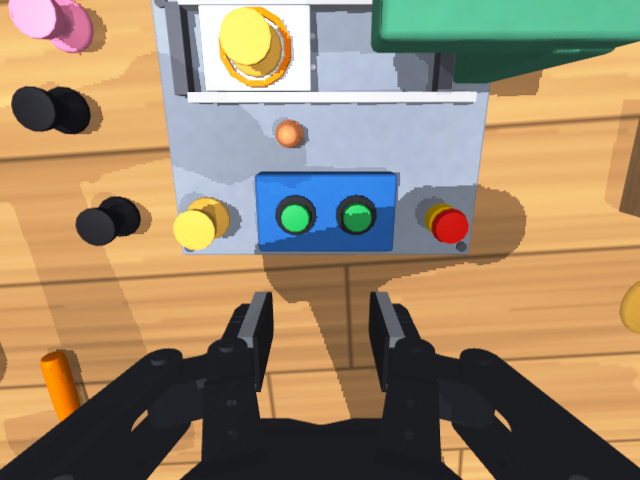

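>>> {"api": "drive_tool", "payload": {
  "steps": [
    [-0.001,0.0035,0.03,0,0.042],
    [0,0,0.03,0,0.042],
    [0,0,0.03,0,0.042],
    [0,0,0.025,0,0.042],
    [0,0,0,0,0.042],
    [0,0,0,0,0.042]
  ]
}}

```text
clock: 2.85
position: [617.1, -55.4, 117.2]
ee_rot: [0.999, -0.032, 0.0, 0.0]
contact_force: [0.3, 0.3, 0.3]
gripper_width: 42.1
```

```bash
cat > w.py <<'E'
from h import *
from bench import arm
import sys
from scipy.spatial.transform import Rotation as R
s=arm.read_state();p,d=arm.get_image("wrist");cv2.imwrite(f"pics/{sys.argv[1]}.png",p)
c=arm.camera_params("wrist");K=c["K"]
T=np.eye(4);T[:3,:3]=R.from_quat(s["ee_rot"]).as_matrix();T[:3,3]=s["position"]
M=np.linalg.inv(T@c["mount"])
print(s["clock"],s["position"],s["gripper_width"],s["contact_force"],"yaw",np.degrees(np.arctan2(T[1,0],T[0,0])))
for b in blobs(p,(50,100,40),(80,255,255),200):
    q=onz(K,M,b[0],60); print(b,q.round(1),"tool",(T[:3,:3].T@(q-T[:3,3])).round(1),d[int(b[0][1]),int(b[0][0])])
E
python3 w.py w2
```

```text
2.85 [617.09726849 -55.39681622 117.23458209] 42.14141596726047 [0.34787055 0.2756223  0.26335684] yaw -3.688993749740834
(array([577.3,  28.2]), [519, 0, 121, 62, 6526]) [ 732.1 -187.8   60. ] tool [123.2 124.7  57.4] 160.55275
(array([277. , 262.4]), [255, 240, 45, 45, 1570]) [619.4 -28.5  60. ] tool [  0.6 -27.   57.2] 213.25722
(array([369.4, 262.4]), [348, 240, 45, 45, 1576]) [615.8 -83.1  60. ] tool [ 0.5 27.7 57.2] 214.19875
```

View pics/w2.png

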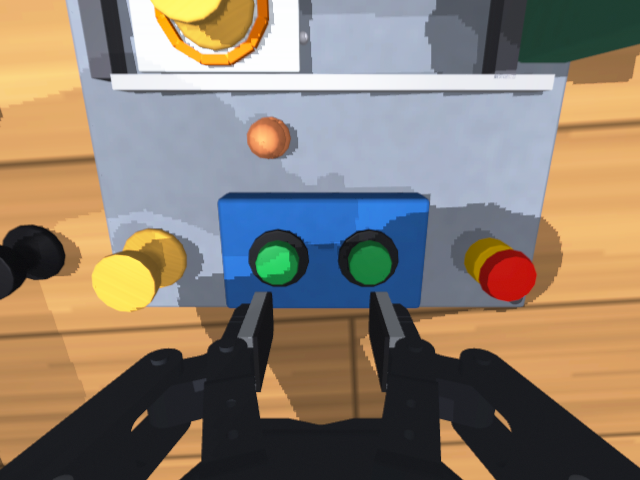

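>>> {"api": "drive_tool", "payload": {
  "steps": [
    [0.0005,0,0.02,0,0.046],
    [0,0,0.02,0,0.046],
    [0,0,0.01,0,0.046],
    [0,0,0.0,0,0.046],
    [0,0,0,0,0.046]
  ]
}}

```text
clock: 3.4
position: [618.4, -56.1, 67.7]
ee_rot: [0.999, -0.033, 0.001, 0.0]
contact_force: [-0.3, -0.5, 0.3]
gripper_width: 45.9
```

```bash
python3 w.py w3
```

```text
3.4 [618.36702576 -56.10451318  67.7112188 ] 45.905238155274844 [-0.30726789 -0.46667605  0.27407943] yaw -3.7569179884043344
(array([609.1,  24.5]), [575, 0, 65, 49, 2949]) [ 724.6 -168.4   60. ] tool [113.4 105.1   8. ] 141.62738
(array([269.7, 297.9]), [236, 274, 56, 57, 1580]) [622.4 -31.7  60. ] tool [  2.4 -24.6   7.7] 166.81909
(array([376.3, 296.5]), [354, 274, 57, 57, 1497]) [619.8 -80.7  60. ] tool [ 3.1 24.4  7.7] 148.18825
```

View pics/w3.png

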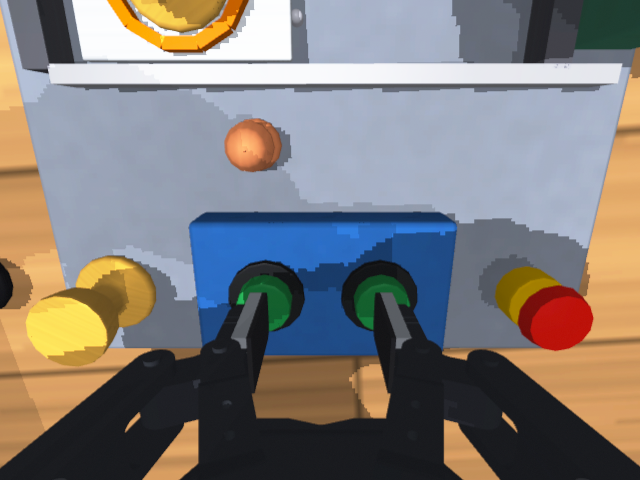

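>>> {"api": "drive_tool", "payload": {
  "steps": [
    [0,0,0.008,0,0.046],
    [0,0,0.0,0,0.046]
  ]
}}

```text
clock: 3.65
position: [616.9, -56.2, 57.8]
ee_rot: [0.999, -0.033, -0.0, -0.0]
contact_force: [-0.2, -0.7, -0.6]
gripper_width: 46.2
```

>>> {"api": "drive_tool", "payload": {
  "steps": [
    [0,0,0.002,0,0.046],
    [0,0,0.0,0,0.046]
  ]
}}

```text
clock: 3.85
position: [617.2, -56.3, 56.6]
ee_rot: [0.999, -0.033, -0.0, 0.0]
contact_force: [-0.8, 0.3, 2.8]
gripper_width: 46.2
```

>>> {"api": "drive_tool", "payload": {
  "steps": [
    [0,0,0.0095,0,0.046],
    [0,0,0.0,0,0.046],
    [0,0,0.0,0,0.046]
  ]
}}

```text
clock: 4.15
position: [618.1, -56.3, 49.7]
ee_rot: [0.999, -0.032, 0.001, 0.0]
contact_force: [-3.7, 0.1, 13.9]
gripper_width: 45.7
```

```bash
python3 w.py w4
```

```text
4.15 [618.12307974 -56.33269281  49.68183339] 45.69309681639199 [-3.7485383   0.09184594 13.90907312] yaw -3.714703640211763
(array([624.4,  20.4]), [606, 0, 34, 40, 1197]) [ 722.  -160.3   60. ] tool [110.4  97.  -10. ] 135.05824
(array([275.9, 317. ]), [267, 292, 21, 51, 752]) [622.2 -37.   60. ] tool [  2.9 -19.6 -10.3] 156.94572
(array([366.7, 317. ]), [357, 293, 18, 48, 614]) [619.7 -74.3  60. ] tool [  2.8  17.8 -10.3] 157.5972
```

View pics/w4.png

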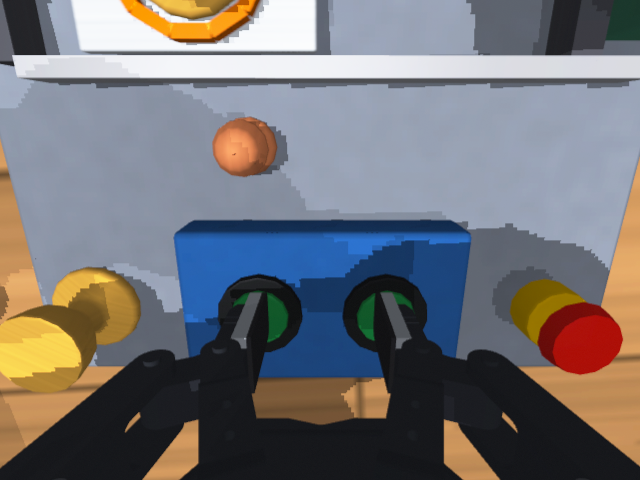

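Both caps look to be fully down (about 14 N against the 9 N needed), and the shuttle plate has begun to move. I'll hold.

>>> {"api": "drive_tool", "payload": {
  "steps": [
    [0,0,0,0,0.046],
    [0,0,0.0,0,0.046],
    [0,0,0.0,0,0.046],
    [0,0,0,0,0.046],
    [0,0,0,0,0.046],
    [0,0,0,0,0.046],
    [0,0,0,0,0.046],
    [0,0,0,0,0.046],
    [0,0,0,0,0.046],
    [0,0,0,0,0.046]
  ]
}}

```text
clock: 5.2
position: [618.1, -56.3, 49.7]
ee_rot: [0.999, -0.032, 0.001, 0.0]
contact_force: [-4.8, 0.3, 12.8]
gripper_width: 46.1
```

```bash
python3 w.py w5; python3 -c "
from bench import arm;import cv2
p,d=arm.get_image('scene');cv2.imwrite('pics/s5.png',cv2.resize(p[180:360,150:390],None,fx=3,fy=3))"
```

```text
5.2 [618.12891555 -56.3291945   49.66841507] 46.14981016368486 [-4.81977349  0.34686456 12.83136188] yaw -3.716216674913628
(array([624.4,  20.4]), [606, 0, 34, 40, 1198]) [ 722.  -160.3   60. ] tool [110.4  97.  -10. ] 134.9929
(array([275.9, 317. ]), [267, 292, 21, 51, 752]) [622.2 -37.   60. ] tool [  2.9 -19.6 -10.3] 158.21104
(array([366.7, 317. ]), [357, 293, 18, 48, 613]) [619.7 -74.3  60. ] tool [  2.8  17.8 -10.3] 157.9616
```

View pics/s5.png

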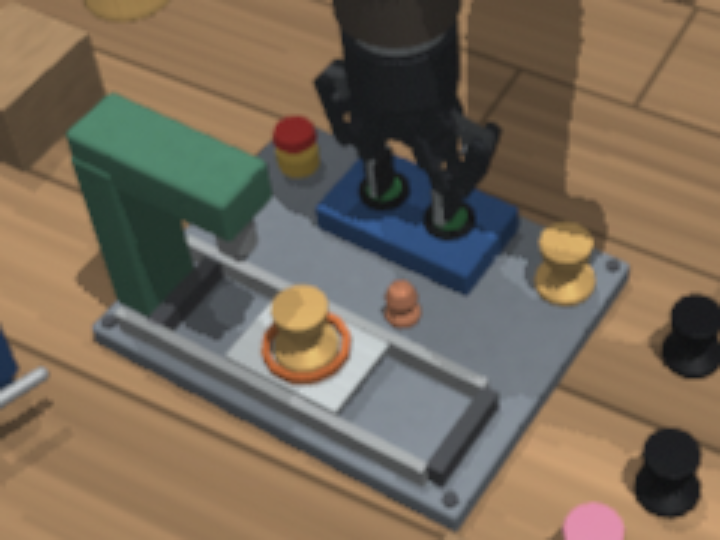

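View pics/w5.png

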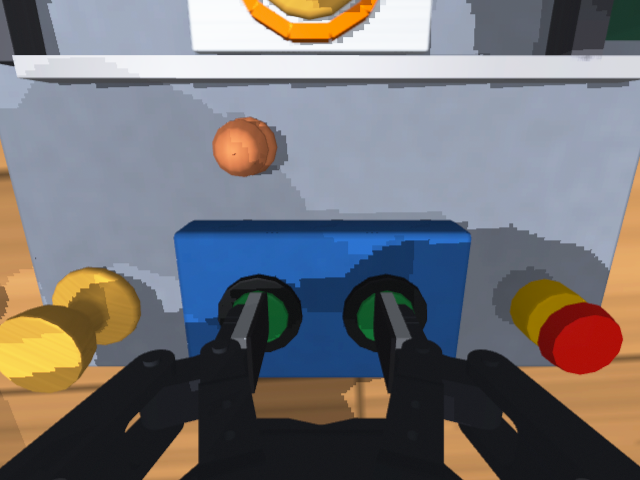

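The shuttle is about halfway: the plate's right edge has gone from column 316 to 430. I'll hold 3 s more.

>>> {"api": "drive_tool", "payload": {
  "steps": [
    [0,0,0,0,0.046],
    [0,0,0.0,0,0.046],
    [0,0,0.0,0,0.046],
    [0,0,0,0,0.046],
    [0,0,0,0,0.046],
    [0,0,0,0,0.046],
    [0,0,0,0,0.046],
    [0,0,0,0,0.046],
    [0,0,0,0,0.046],
    [0,0,0,0,0.046],
    [0,0,0,0,0.046],
    [0,0,0,0,0.046],
    [0,0,0,0,0.046],
    [0,0,0,0,0.046],
    [0,0,0,0,0.046],
    [0,0,0,0,0.046],
    [0,0,0,0,0.046],
    [0,0,0,0,0.046],
    [0,0,0,0,0.046],
    [0,0,0,0,0.046]
  ]
}}

```text
clock: 7.3
position: [618.1, -56.3, 49.7]
ee_rot: [0.999, -0.032, 0.001, 0.0]
contact_force: [-4.6, -0.0, 12.5]
gripper_width: 46.1
```

```bash
python3 w.py w6
```

```text
7.3 [618.13518674 -56.29864755  49.68544904] 46.12145113439664 [-4.57473263 -0.03163452 12.47407286] yaw -3.712645123506053
(array([624.4,  20.4]), [606, 0, 34, 40, 1196]) [ 722.  -160.3   60. ] tool [110.4  97.  -10. ] 134.46735
(array([276., 317.]), [267, 292, 22, 51, 762]) [622.2 -37.   60. ] tool [  2.9 -19.5 -10.3] 157.72847
(array([366.7, 317. ]), [357, 293, 19, 48, 624]) [619.7 -74.3  60. ] tool [  2.8  17.8 -10.3] 158.63467
```

>>> {"api": "drive_tool", "payload": {
  "steps": [
    [0,0,0,0,0.046],
    [0,0,0.0,0,0.046],
    [0,0,0.0,0,0.046],
    [0,0,0,0,0.046],
    [0,0,0,0,0.046],
    [0,0,0,0,0.046],
    [0,0,0,0,0.046],
    [0,0,0,0,0.046],
    [0,0,0,0,0.046],
    [0,0,0,0,0.046]
  ]
}}

```text
clock: 8.35
position: [618.1, -56.3, 49.7]
ee_rot: [0.999, -0.032, 0.001, 0.0]
contact_force: [-5.2, 2.0, 13.2]
gripper_width: 45.9
```

```bash
python3 w.py w7; python3 -c "
from bench import arm;import cv2,numpy as np
p,d=arm.get_image('scene');cv2.imwrite('pics/s7.png',cv2.resize(p[180:360,150:390],None,fx=3,fy=3))
a=cv2.imread('pics/w6.png');b=cv2.imread('pics/w7.png');print('diff top rows',np.abs(a[:60].astype(int)-b[:60]).max(2).__gt__(40).sum())"
```

```text
8.35 [618.11660678 -56.31558363  49.66981214] 45.880762737686275 [-5.16484624  2.00545342 13.18436976] yaw -3.7178439381477513
(array([624.5,  20.4]), [606, 0, 34, 40, 1194]) [ 721.9 -160.3   60. ] tool [110.4  97.  -10. ] 135.32402
(array([276. , 317.1]), [267, 292, 22, 51, 762]) [622.2 -37.   60. ] tool [  2.8 -19.5 -10.3] 158.38687
(array([366.7, 317. ]), [357, 293, 19, 48, 623]) [619.7 -74.3  60. ] tool [  2.8  17.8 -10.3] 158.74107
diff top rows 148
```

View pics/s7.png

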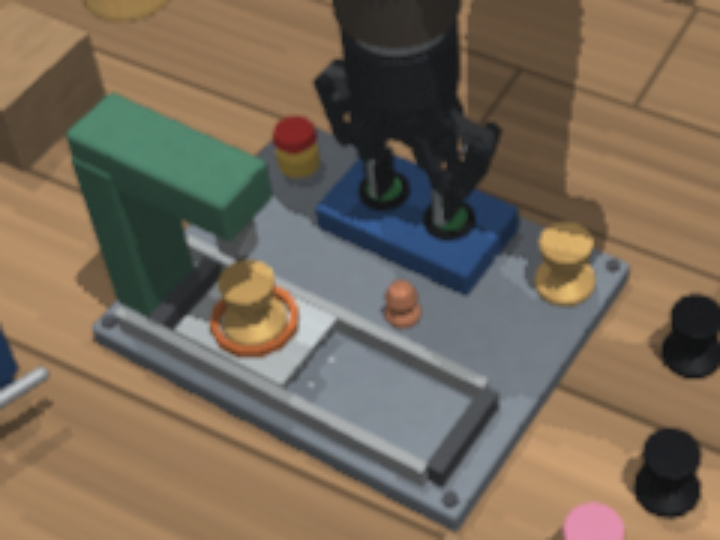

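View pics/w7.png

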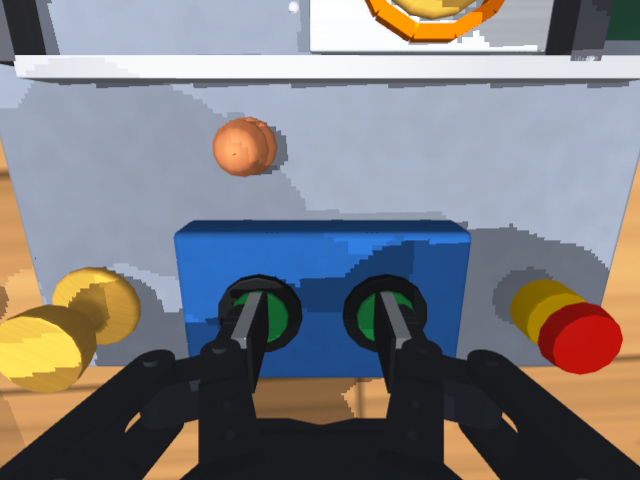

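```bash
python3 -c "
import cv2,numpy as np
for n in('w4','w5','w6','w7'):
    g=cv2.imread(f'pics/{n}.png')[40:48].min(2).mean(0); x=np.where(g>215)[0]; x=x[(x>60)&(x<560)];print(n,x.min(),x.max())"
```

```text
w4 80 314
w5 192 427
w6 310 488
w7 310 488
```

The plate's left edge stayed at column 310 for over a second. Its centre works out at fixture y of about -40 mm, which is the end stop. Releasing straight up now.

>>> {"api": "drive_tool", "payload": {
  "steps": [
    [0,0,-0.02,0,0.046],
    [0,0,-0.03,0,0.046],
    [0,0,-0.04,0,0.046],
    [0,0,-0.04,0,0.046],
    [0,0,-0.04,0,0.046],
    [-0.03,0,-0.02,0,0.046],
    [-0.04,0,0,0,0.046],
    [-0.04,0,0,0,0.046],
    [-0.02,0,0,0,0.046],
    [0,0,0,0,0.046],
    [0,0,0,0,0.046],
    [0,0,0,0,0.046]
  ]
}}

```text
clock: 9.65
position: [488.8, -47.5, 236.8]
ee_rot: [0.999, -0.033, 0.0, 0.0]
contact_force: [1.0, 0.1, 0.9]
gripper_width: 45.9
```

Run:
```python
from h import *
from bench import arm
for n in("top","scene"):
    p,d=arm.get_image(n);c=arm.camera_params(n)
    for nm,lo,hi,z in(("green",(50,100,40),(80,255,255),60),("red",(0,200,60),(4,255,255),57),("ring",(5,200,120),(14,255,255),47)):
        for b in blobs(p,lo,hi):
            u,v=b[0]
            if 150<u<450 and 100<v<320: print(n,nm,b,onz(c["K"],c["world_to_cam"],b[0],z).round(1))
    y,x=(100,260) if n=="top" else (180,150)
    cv2.imwrite(f"pics/{n}8.png",cv2.resize(p[y:y+180,x:x+240],None,fx=3,fy=3))
s=arm.read_state();print(s["position"],s["contact_force"],s["clock"])
```

```text
top green (array([373.3, 133.8]), [366, 121, 20, 24, 272]) [ 785.4 -115.1   60. ]
top green (array([424.7, 128.7]), [416, 124, 14, 15, 81]) [ 798.4 -228.5   60. ]
top green (array([333.5, 210. ]), [328, 204, 12, 13, 127]) [615.1 -29.1  60. ]
top green (array([359.2, 210.5]), [353, 206, 13, 9, 97]) [614.7 -84.7  60. ]
top red (array([399.4, 220.1]), [393, 214, 13, 13, 95]) [ 595.1 -172.    57. ]
scene green (array([277.4, 240.9]), [271, 236, 13, 11, 111]) [617.8 -82.7  60. ]
scene green (array([299.3, 250.6]), [293, 245, 13, 12, 119]) [621.4 -27.3  60. ]
[488.61604758 -47.59020431 236.39466843] [0.81820271 0.58964793 0.68509348] 9.75
```

View pics/top8.png

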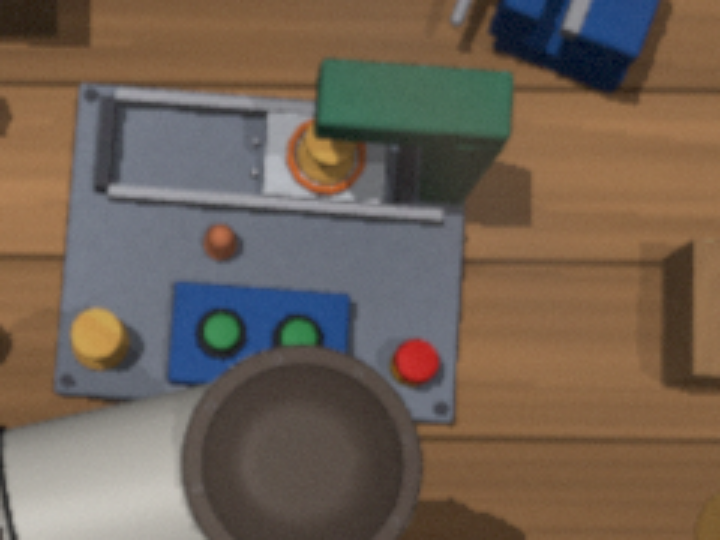

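View pics/scene8.png

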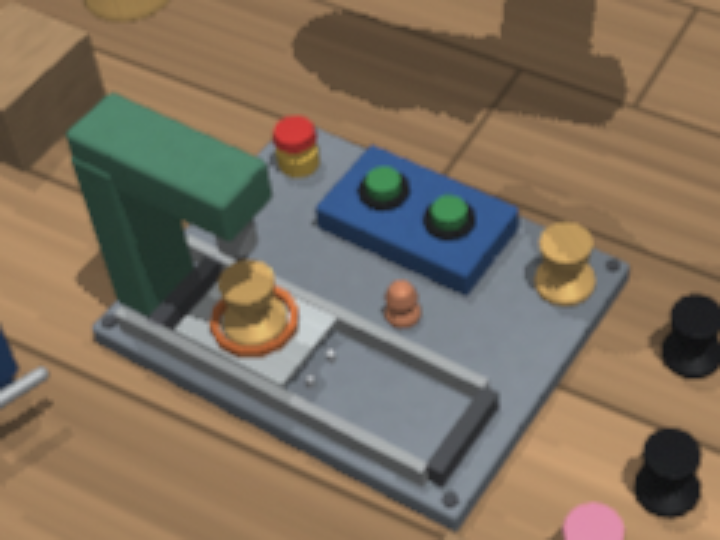

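```bash
python3 -c "
from bench import arm;print(arm.job_done())"
```

```text
the job is handed in; nothing more can be done
None
```

The shuttle has carried the brass cup to its end stop under the marking head, and I handed the job in at about 9.8 s of the 35 s allowed.

- **Pressing:** I put one fingertip on each green button, with the fingers 46 mm apart. I held both down together for about 4.4 s at 12–14 N, where 9 N pushes both fully down.
- **End stop:** Before letting go, the shuttle had stood still for over a second. Two rough measurements gave about 98 mm of travel and a plate centre at fixture y of about -40 mm, which matches the end stop.
- **After lifting clear:** Both buttons are up at their starting positions, and the cup stands upright in its orange ring. The red stop is up at its starting position. The finished cup and the finial look unmoved, and the arm touches nothing.
- **What disagreed:** The three cameras placed the buttons up to about 6 mm apart along x, so I aimed with the wrist camera, which lay between the other two. My automatic search for the orange ring found nothing, so I read its position from the picture by eye.

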